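# Wedge a row of plated housings in the swing-stop row fixture

### The arm

A 6-joint arm with a two-finger parallel gripper is mounted at the origin on the work surface. World frame = base frame: x ahead of the robot, y to its left, z up, the work surface at z = 0. Lengths are in mm, angles in rad, forces in N, time in s.
With the tool pointing down it reaches from about 275 to 975 mm from the base axis. Payload 8.4 kg.
Tool frame: the origin (TCP) lies midway between the tips of the shut fingers; the grasp point (between the pads) lies env.pinch_z behind it (env.pinch_z is the distance from the TCP to the grasp point, in mm); y points along the fingers, x is the direction in which the jaws open and shut, and the axes are right-handed (so a half turn about y gives the same grasp; the last joint's range is limited). The gripper opens to 92 mm and grips with 3 to 60 N. Pads are 20 mm wide; open, the fingers measure 128 mm over their backs; the gripper's body (75 mm by 189 mm) begins 69 mm behind the grasp point.
Start: joints at [1.211, 0.353, 1.633, -0, 1.155, -0.002], TCP at [218.883, 585.421, 214.583] pointing down, gripper open.
Joint ranges: [-2.63, 2.63], [-0.92, 2.1], [0.06, 2.66], [-1.3, 4.44], [0, 2.69], [-3.02, 3.02]. Speed limits (rad/s): [2.22, 2.22, 2.79, 3.14, 3.14, 3.14].

### API

Orientations are given as a unit quaternion [x, y, z, w].
In Python, from bench import env, optics gives the robot as it stands. The module is installed in compiled form; this text tells all that it offers. Calls block until the motion is done:
- env.reach(position, orientation): joint-space move of the TCP to a pose.
- env.move_straight(position, frame=None, velocity=150, f_stop=None): straight line of the TCP; frame=None keeps the orientation; velocity is the mean speed in mm/s. With f_stop (N) it stops when the force on the tool has changed by that much, and returns True; else False.
- env.move_j(angles): joint-space move.
- env.ungrasp() and env.grab(effort=None): open the fingers fully, or close them until they stop; effort is the grip in N (None keeps the last).
- env.wait(seconds).
- env.inverse_kinematics(position, orientation): joint angles nearest the present ones, or None.
- env.get_obs(): the state.
- optics.get_image(name): name is "scene" or "side" or "wrist"; returns the picture (480x640x3 uint8, red, green, blue); there is no depth.
- optics.calibration(name): a dict with "fx", "fy", "cx", "cy" (pixels), "k1" (the pictures are not rectified: a ray, as slopes to the right and down, at radius r is drawn at 1 + k1 r^2 times it, then the intrinsics apply), "origin" and "rotation" of the camera in the world. Camera axes: x right, y up, looking along -z (the intrinsics and any distortion apply to the point x, -y, -z); pixel columns grow to the right and rows downward; lengths in mm; the calibration is good to about 2 mm. A picture is of the moment at which its call begins: read the wrist's pose just before it. calibration takes no time and is no camera call; for the wrist camera it gives the pose at the moment of the call.
A pose or a line that the arm cannot do raises env.Unreachable and nothing moves.
- env.job_done(): hands the job in, once; it reports no verdict.
The state is a dict: "time_s": time; "q": joint angles; "dq": joint speeds; "effort": joint torques, N m; "eef_pos": TCP position; "eef_rot": TCP orientation; "force": force on the tool from outside, world axes, zero at the start; "ft_torque": the same for the moment, N m; "grip_width": opening from 0.0 (shut) to 1.0 (fully open).
Only numpy, scipy, OpenCV 4.12 (cv2) and the standard library are available. Lean on these libraries where they do the work, as an engineer would, in place of code of your own. Each camera call takes 0.05 s, during which the arm holds its last target. There are 200 camera calls.

### The job

Make up the row fixture with all the gold-plated housings that lie on the sheet: pull the spring plunger of the swing stop and swing the arm to the index hole for that number of housings, letting the pin snap fully home; lay every housing side by side in the channel, flat on the plate, open side up and square across it; then push the black wedge in between the row and the sloping end block until the whole row is jammed tight against the rubber-nosed stop, and leave it there. Leave the clamshell pack, the bottle and the brush where they are.

Things in the scene. Friction and masses are not known exactly. Their poses are not given: they have to be found in the camera images.
- fixture: Row fixture: aluminium plate fixed on the bench, 12 mm thick, x -44 to 140 mm, y -117 to 128 mm, with a tongue at y -117 to -55 mm reaching x = -124 mm. Origin on the bench under the channel's centre. The channel runs along y between steel rails 5 mm high, inner faces at x = +-29.5 mm, y -62 to 112 mm. Housings lie in it on the plate side by side, their length along x.
- row_start (a point): On the plate, 12 mm up, at fixture (x, y) = (0, -75) mm: the wedge end of a row that just touches the unloaded stop. Such a row ends at the stop at y = +15, +45 or +75 mm for 3, 4 or 5 housings of 30 mm.
- block_face (a point): On the plate, on the sloping face (fixture x = 0) of the steel end block at the channel's -y end (18 mm high above the plate). The face looks to +y and runs from fixture (x, y) = (-24, -88.3) to (36, -80.8) mm, a taper of 1 in 8. The wedge lies on the plate between this face and the first housing, pushed along the fixture's +x.
- pivot (a point): Pivot of the swing stop, on the bench at fixture (x, y) = (120, 85) mm; the upright axis round which arm, knob and nose swing.
- swing (a joint): Swing stop, a dark steel arm carrying the plunger. Angle in rad, 0 = parked, pin in the hole at the sector's +y end (room for six); grows as the nose swings to -y, towards the wedge (counter-clockwise from above). The next holes are one housing width (30 mm) on each: 0.253 for 5 housings, 0.505 for 4, 0.776 for 3; range ends at 0.836. Play in a hole 0.008 rad. Stays where it is left.
- plunger (a joint): Spring plunger on the swing arm: lift of the pin in m, 0 = fully home in a hole, above 0.0075 = clear; when let go between holes it rests on the sector at about 0.007; at most 0.011. The spring pulls it down with 6 N at 0 and 11 N at full lift; let go over a hole it snaps in.
- knob_c (a point): Centre of the plunger's knob: black upright cylinder 22 mm across, 26 mm high, its top 60 mm above the bench when home; 60 mm from the pivot, on the line to the nose. Lift it straight up, swing it round the pivot. Below it the arm is 26 mm wide, top 28.5 mm above the bench, and a collar 18 mm across reaches 33.5 mm.
- stop_nose (a point): Centre of the rubber buffer at the end of the stop arm, 120 mm from the pivot: an upright black cylinder of radius 10 mm, from 14 to 31.5 mm above the bench, that hangs in the channel; the row's end bears on it.
- buffer (a joint): How far the row squeezes the rubber buffer back along the channel, in m: 0 = unloaded, 0.004 at most, 8 N per mm. A well jammed row squeezes it 0.6 to 1.5 mm.
- wedge_grip (a point): Black plastic wedge, about 60 g. The point is the centre of its grip, a block at the thick end: 20 mm along x (-12 to +8 mm), 20.5 mm wide along y, 30 mm high, point 15 mm above the underside. Thin end towards its +x, 108 mm from the point. Lying right in the fixture its axes are parallel to the fixture's; jammed the grip stands about 60 mm (40 to 85) to the -x side of block_face.
- wedge: The same wedge, origin under the centre of the grip. Its face at y = +10.25 mm is straight and goes against the housings; the other tapers 1 in 8: 20.5 mm thick at x = 8 mm, 8 mm at the tip, 16 mm high. Each mm of gap left in the row lets it in 8 mm farther. It moves in along the block's slope; a steady push of 12 to 18 N low on the grip jams it and friction holds it.
- h1_c (a point): Housing 1 (or None when there are fewer): gold-plated open pan 54 mm long (x), 30 mm wide (y), 18 mm high, 45 g, walls 3 mm, open side +z; the point is its centre, half-way up. All housings are alike.
- h1: Housing 1, its origin at the centre of its underside.
- h2_c (a point): Housing 2 (or None when there are fewer): gold-plated open pan 54 mm long (x), 30 mm wide (y), 18 mm high, 45 g, walls 3 mm, open side +z; the point is its centre, half-way up. All housings are alike.
- h2: Housing 2, its origin at the centre of its underside.
- h3_c (a point): Housing 3 (or None when there are fewer): gold-plated open pan 54 mm long (x), 30 mm wide (y), 18 mm high, 45 g, walls 3 mm, open side +z; the point is its centre, half-way up. All housings are alike.
- h3: Housing 3, its origin at the centre of its underside.
- h4_c (a point): Housing 4 (or None when there are fewer): gold-plated open pan 54 mm long (x), 30 mm wide (y), 18 mm high, 45 g, walls 3 mm, open side +z; the point is its centre, half-way up. All housings are alike.
- h4: Housing 4, its origin at the centre of its underside.
- h5_c (a point): Housing 5 (or None when there are fewer): gold-plated open pan 54 mm long (x), 30 mm wide (y), 18 mm high, 45 g, walls 3 mm, open side +z; the point is its centre, half-way up. All housings are alike.
- h5: Housing 5, its origin at the centre of its underside.
- clamshell: The clear clamshell pack, a bystander on the bench: leave alone.
- wash_bottle: The wash bottle, a bystander on the bench: leave alone.
- brush: The brush, a bystander on the bench: leave alone.
There are look-alikes about, which are no part of the job. What is shaped like the h2 but blue is not meant.

How it is judged:
By the outcome, as a careful person would: the job done as asked, in the order asked, and still so for the second after the job is handed in, with the robot touching nothing.
Of h1, h2, h3, h4, h5 only 3 to 5 are there at a start; the rules pass over those that are not, and their reading is None.
At some moment in a run one of h1, h2, h3, h4, h5, wedge may be knocked a few centimetres aside while the robot is not near it.
It also fails if it takes over 210 s, if anything falls off the work surface, if the arm or the gripper's body presses on something with over 40 N, if the wrist force passes 120 N, or if a joint passes its speed limit or range.

## Working session

There is one attempt and no reset: what is moved stays moved. The work goes in short steps, each a Python script; the robot and the scene stay as the last script left them, time stands still between calls to the robot, and variables do not carry over. Pictures are saved under pics/ and viewed, about 12 in all and at most 16, crops included, and the job is handed in when it is done.

```bash
mkdir -p pics
cat > h.py <<'E'
import numpy as np, cv2
from bench import env, optics
def snap(name,fn=None):
    c=optics.calibration(name); im=optics.get_image(name)
    if fn: cv2.imwrite('pics/'+fn+'.png',cv2.cvtColor(im,cv2.COLOR_RGB2BGR))
    return im,c
def ray(c,u,v):
    K=np.array([[c['fx'],0,c['cx']],[0,c['fy'],c['cy']],[0,0,1.]])
    # r_d = r(1+k1 r^2)
    p=cv2.undistortPoints(np.array([[[u,v]]],float),K,np.array([c['k1'],0,0,0.]))[0,0]
    d=np.array(c['rotation'])@np.array([p[0],-p[1],-1.]); return np.array(c['origin'],float),d/np.linalg.norm(d)
def onz(c,u,v,z):
    o,d=ray(c,u,v); return o+d*(z-o[2])/d[2]
def proj(c,P):
    q=np.array(c['rotation']).T@(np.array(P,float)-np.array(c['origin'])); x,y=q[0]/-q[2],-q[1]/-q[2]
    s=1+c['k1']*(x*x+y*y); return np.array([c['fx']*x*s+c['cx'],c['fy']*y*s+c['cy']])
def tri(rs):
    A=0;b=0
    for o,d in rs:
        M=np.eye(3)-np.outer(d,d);A=A+M;b=b+M@o
    P=np.linalg.solve(A,b); return P,[np.linalg.norm((np.eye(3)-np.outer(d,d))@(P-o)) for o,d in rs]
E
python3 - <<'E'
from h import *
for n in ('scene','side','wrist'):
    im,c=snap(n,n+'0'); print(n,{k:np.round(v,3).tolist() for k,v in c.items()})
o=env.get_obs();print(o['time_s'],o['eef_rot'],env.pinch_z,o['force'])
E
```

```text
scene {'fx': 590.643, 'fy': 590.643, 'cx': 318.028, 'cy': 237.076, 'k1': 0.034, 'origin': [1052.704, 684.848, 1313.378], 'rotation': [0.093, 0.279, 0.913, 0.283]}
side {'fx': 507.96, 'fy': 507.96, 'cx': 327.044, 'cy': 238.98, 'k1': -0.112, 'origin': [73.969, -996.046, 1022.009], 'rotation': [0.405, -0.091, -0.195, 0.889]}
wrist {'fx': 344.611, 'fy': 344.611, 'cx': 320.038, 'cy': 233.629, 'k1': 0.002, 'origin': [149.281, 611.141, 384.468], 'rotation': [-0.109, -0.075, 0.564, 0.815]}
0.15 [ 0.58120821  0.40272101 -0.40335471 -0.58079065] 18.700000000000003 [ 0.07452404  0.55997195 -0.36864824]
```

View pics/scene0.png

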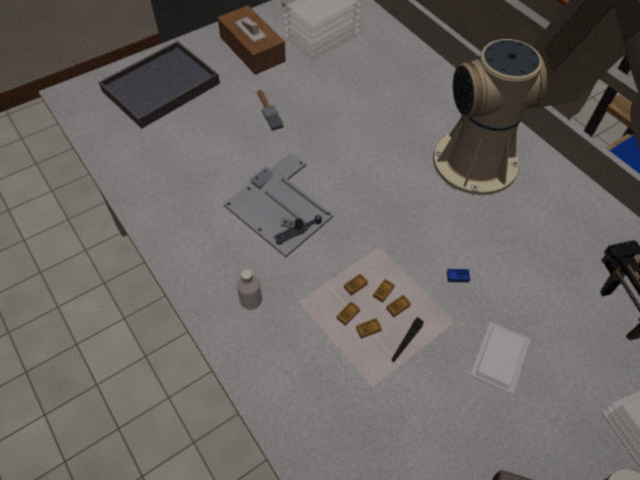

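View pics/side0.png

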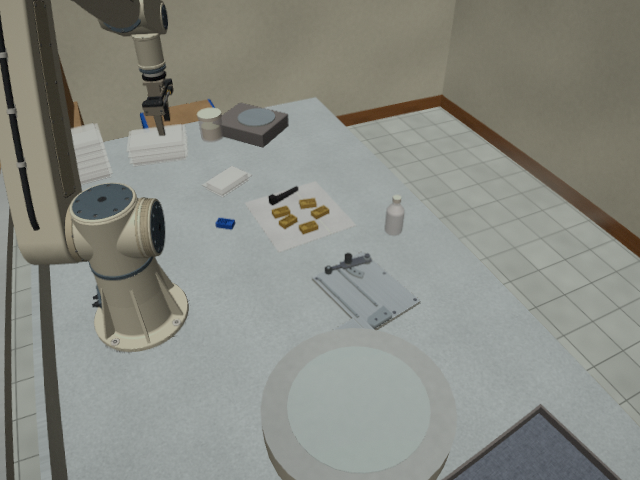

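The scene picture shows five gold housings on the sheet at (356,285), (384,290), (399,306), (348,313) and (368,328). The wedge is at about (408,338), with its thick end at (417,324). A blue look-alike lies off the sheet at (458,275). The fixture is at about (280,205), with the stop pivot at (280,238), the knob at (298,224) and the nose at (318,219). Next I take coarse positions and then look closer with the wrist camera.

```bash
sed -i 's/^from bench/from scipy.spatial.transform import Rotation as R\nfrom bench/; s/    c=optics.calibration(name); im/    c=optics.calibration(name); c["rotation"]=R.from_quat(c["rotation"]).as_matrix(); im/' h.py
python3 - <<'E'
from h import *
im,c=snap('scene')
im2,c2=snap('side')
for n,u,v,z in [('h',356,285,18),('h',384,290,18),('h',399,306,18),('h',348,313,18),('h',368,328,18),('wgrip',417,324,30),('wtip',394,360,16),('knob',298,222,60),('pivot',280,238,30),('nose',319,218,30),('c-+',225,205,12),('c++',287,253,12),('c+-',331,213,12),('tongue',300,157,12),('bottle',249,290,50)]:
    print(n,onz(c,u,v,z).round(0))
for n,u,v,z in [('knob',348,256,60),('wgrip',273,199,25),('wtip',297,187,10),('h',308,227,18)]: print('side',n,onz(c2,u,v,z).round(0))
o=env.get_obs(); print(R.from_quat(o['eef_rot']).as_matrix().round(3)); cw=optics.calibration('wrist'); M=R.from_quat(cw['rotation']).as_matrix();T=R.from_quat(o['eef_rot']).as_matrix()
print((T.T@M).round(3),(T.T@(np.array(cw['origin'])-o['eef_pos'])).round(1))
E
```

```text
h [543. 142.  18.]
h [494. 193.  18.]
h [491. 249.  18.]
h [606. 194.  18.]
h [590. 253.  18.]
wgrip [492. 315.  30.]
wtip [589. 352.  16.]
knob [572. -77.  60.]
pivot [628. -78.  30.]
nose [507. -74.  30.]
c-+ [ 688. -267.   12.]
c++ [633. -39.  12.]
c+- [462. -80.  12.]
tongue [ 419. -298.   12.]
bottle [780.  20.  50.]
side knob [567. -81.  60.]
side wgrip [483. 302.  25.]
side wtip [589. 353.  10.]
side h [534. 129.  18.]
[[ 0.35  -0.    -0.937]
 [ 0.937 -0.001  0.35 ]
 [-0.001 -1.    -0.   ]]
[[ 1.     0.001  0.   ]
 [-0.     0.262 -0.965]
 [-0.001  0.965  0.262]] [-1.000e-01 -1.705e+02  7.420e+01]
```

```bash
cat >> h.py <<'E'
def quat(yaw):
    c,s=np.cos(yaw),np.sin(yaw)
    return R.from_matrix(np.array([[c,0,-s],[s,0,c],[0,-1,0]])).as_quat()
E
python3 - <<'E'
from h import *
import pickle
D={}
for n,p,y in [('s1',(545,230,190),1.2),('s2',(545,250,190),1.2-np.pi),('f1',(560,-175,150),0.23-np.pi),('f2',(560,-175,150),0.23)]:
    env.reach(p,quat(y)); env.wait(.2)
    im,c=snap('wrist',n); D[n]=c; print(n,env.get_obs()['time_s'],env.get_obs()['q'].round(2) if hasattr(env.get_obs()['q'],'round') else env.get_obs()['q'])
pickle.dump(D,open('cal.pkl','wb'))
E
```

```text
s1 2.2583 [ 0.4   0.33  1.73  0.    1.08 -0.8 ]
s2 5.1833 [ 0.43  0.34  1.71 -0.    1.09  2.37]
f1 7.0083 [-0.3   0.36  1.78  0.    1.    2.61]
f2 9.9083 [-0.31  0.36  1.78 -0.    1.   -0.54]
```

View pics/s1.png

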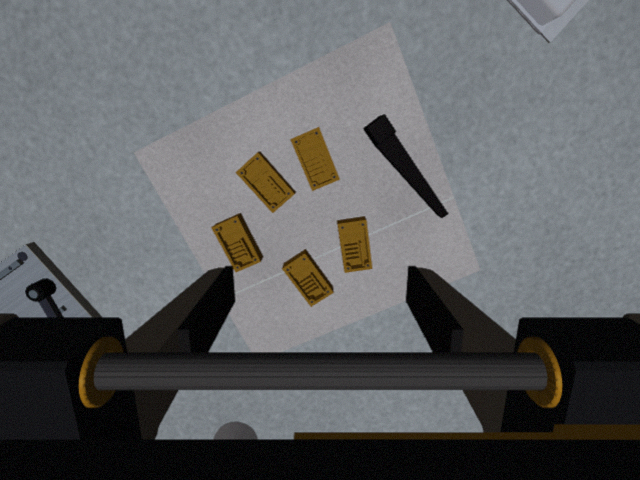

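View pics/f2.png

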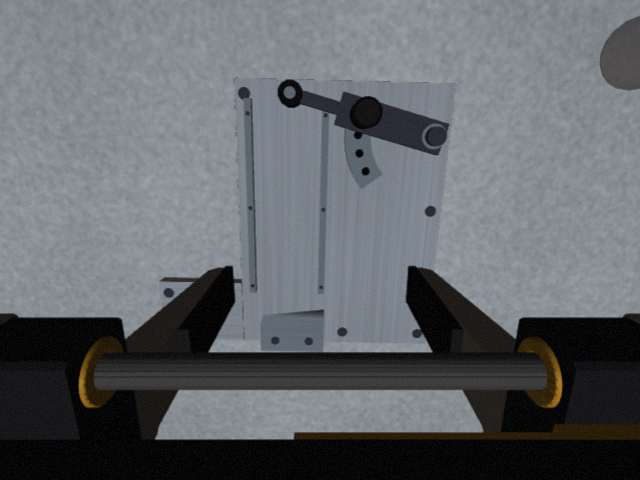

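s1 shows five housings at (315,158), (265,182), (237,242), (354,243) and (308,278). The wedge grip is at (380,127) and its tip at (443,213). f2 shows the fixture square in view: plate top edge at v≈82, rails at u≈250 and 323, knob (367,111), pivot (435,136), nose (290,93), end block (292,332). The housings don't all look alike inside, so I take an enlarged crop.

Run:
```python
import cv2,numpy as np
a=cv2.imread('pics/s1.png')[110:320,200:460]; b=cv2.imread('pics/s2.png')
a=cv2.resize(a,None,fx=3,fy=3,interpolation=cv2.INTER_CUBIC)
cv2.imwrite('pics/crop1.png',cv2.convertScaleAbs(a[:600,:780],alpha=1.8))
```

```text
(no output)
```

View pics/crop1.png

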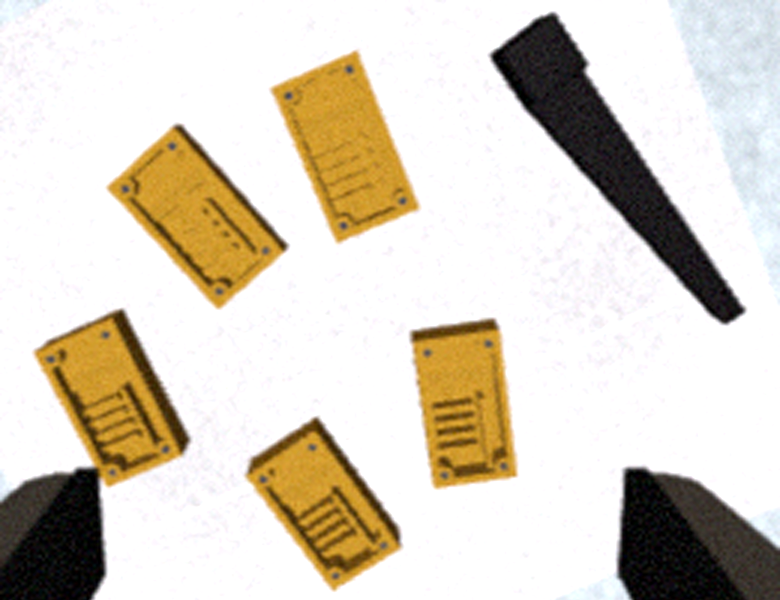

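View pics/s2.png

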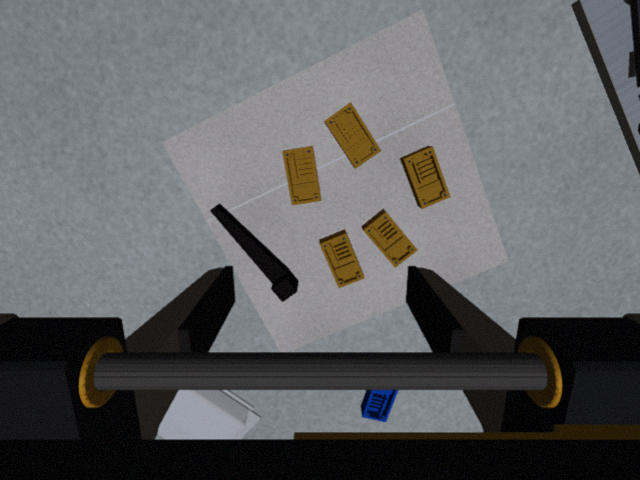

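All five gold pieces lie open side up (fins and corner screws are visible in the pan). The blue one is off the sheet at (378,403) in s2 and is not meant. So n = 5, index hole 0.253. Next: measure the housings and wedge from s1/s2, and the fixture lines from f1/f2.

```bash
cat > m.py <<'E'
from h import *
import pickle
D=pickle.load(open('cal.pkl','rb'))
def gold(im,c,z=18):
    hsv=cv2.cvtColor(im,cv2.COLOR_RGB2HSV); m=cv2.inRange(hsv,(12,120,60),(35,255,255)); m=cv2.morphologyEx(m,cv2.MORPH_CLOSE,np.ones((5,5)))
    m[330:]=0
    out=[]
    for k in cv2.findContours(m,cv2.RETR_EXTERNAL,cv2.CHAIN_APPROX_NONE)[0]:
        if cv2.contourArea(k)<400: continue
        (u,v),_,_=cv2.minAreaRect(k)
        P=np.array([onz(c,*p[0],z)[:2] for p in k],np.float32); r=cv2.minAreaRect(P); b=cv2.boxPoints(r)
        e0,e1=b[1]-b[0],b[2]-b[1]; L=e0 if np.hypot(*e0)>np.hypot(*e1) else e1
        out.append((np.array(r[0]),np.arctan2(L[1],L[0])%np.pi,sorted(r[1]),(u,v)))
    return sorted(out,key=lambda t:t[0][0])
def rd(n): return cv2.cvtColor(cv2.imread(f'pics/{n}.png'),cv2.COLOR_BGR2RGB)
E
python3 - <<'E'
from m import *
S={n:gold(rd(n),D[n]) for n in('s1','s2')}
for h in S['s1']:
    g=min(S['s2'],key=lambda t:np.hypot(*(t[0]-h[0])))
    P,e=tri([ray(D['s1'],*h[3]),ray(D['s2'],*g[3])])
    print(h[0].round(1),g[0].round(1),np.degrees([h[1],g[1]]).round(1),np.round(h[2],1),np.round(g[2],1),'tri',P.round(1),np.round(e,1))
for n in('s1','s2'):
    im=rd(n); m=(im.max(2)<38).astype(np.uint8); m[330:]=0; m=cv2.morphologyEx(m,cv2.MORPH_OPEN,np.ones((3,3)))
    for k in cv2.findContours(m,cv2.RETR_EXTERNAL,cv2.CHAIN_APPROX_NONE)[0]:
        if 1000<cv2.contourArea(k)<5000:
            ap=cv2.approxPolyDP(k,2.5,True)[:,0]; print(n,cv2.contourArea(k),[(int(u),int(v),*onz(D[n],u,v,16)[:2].round(0)) for u,v in ap])
# fixture lines
ey=np.array([-.235,.97]);ey/=np.hypot(*ey);ex=np.array([ey[1],-ey[0]]);o0=np.array([527,-195.])
for n in('f1','f2'):
    g=cv2.cvtColor(rd(n),cv2.COLOR_RGB2GRAY); L=cv2.createLineSegmentDetector().detect(g)[0][:,0]
    for a in L:
        if max(a[1],a[3])>345 : continue
        A,B=[onz(D[n],*p,12)[:2]-o0 for p in (a[:2],a[2:])]
        A,B=[np.array([q@ex,q@ey]) for q in(A,B)]
        if np.hypot(*(A-B))>45 and abs(A).max()<180: print(n,a.round(0),A.round(1),B.round(1),round(float(np.degrees(np.arctan2(*(B-A)[::-1]))),2))
E
```

```text
[490.4 246.5] [490.8 246.6] [1.3 1.3] [29.1 53.3] [29.5 54.2] tri [490.1 246.8  14.8] [0.1 0.1]
[493.8 192.3] [494.2 192.3] [19.5 19.3] [30.4 53.4] [29.2 54.4] tri [493.6 192.   15.2] [0.1 0.1]
[540.6 138.7] [541.6 138.8] [0.9 2.9] [31.1 55.3] [30.3 54.3] tri [541.3 137.2  13.2] [0.3 0.3]
[586.3 253. ] [588.1 252.8] [167.5 167.4] [29.5 57. ] [29.6 53.4] tri [588.1 253.2  11.1] [0.2 0.2]
[603.7 193. ] [605.4 193.1] [12.7 13.5] [31.1 57. ] [29.5 53.5] tri [605.8 192.   11.9] [0.6 0.6]
s1 1348.0 [(639, 322, np.float64(786.0), np.float64(517.0)), (633, 318, np.float64(779.0), np.float64(512.0)), (636, 315, np.float64(776.0), np.float64(515.0)), (631, 314, np.float64(773.0), np.float64(510.0)), (622, 318, np.float64(774.0), np.float64(500.0)), (522, 318, np.float64(734.0), np.float64(397.0)), (518, 329, np.float64(746.0), np.float64(390.0)), (639, 329, np.float64(795.0), np.float64(516.0))]
s1 1877.0 [(0, 314, np.float64(520.0), np.float64(-139.0)), (0, 329, np.float64(536.0), np.float64(-150.0)), (122, 329, np.float64(585.0), np.float64(-23.0)), (118, 318, np.float64(572.0), np.float64(-
[... 4036 characters left out ...]
4. 322. 309.] [-19.8 -80.1] [ 37.3 -75. ] 5.03
f2 [381. 103. 448. 123.] [ 88.6 115.6] [146.   98.7] -16.44
f2 [253. 123. 257. 291.] [-20.6 100.1] [-25.6 -54.9] -91.87
f2 [320. 169. 322. 113.] [36.6 60.7] [ 38.5 107.7] 87.63
f2 [329. 113. 323. 293.] [ 44.3 107.6] [ 38.8 -58.1] -91.88
f2 [249. 291. 243. 102.] [-33.2 -54.8] [-27.5 117.2] 88.1
f2 [317. 292. 320. 171.] [ 32.8 -56.8] [36.6 59.6] 88.12
f2 [252. 203. 250. 118.] [-25.3  31.1] [-22.8 104.2] 88.0
f2 [178. 327. 223. 268.] [-106.7  -93.5] [-56.8 -31.4] 51.17
f2 [419. 270. 461. 327.] [129.9 -35.2] [176.7 -96.4] -52.53
f2 [254. 282. 252. 212.] [-27.8 -45.7] [-25.6  23.1] 88.13
f2 [407. 343. 342. 341.] [ 123.1 -113.6] [  57.2 -111.5] 178.18
```

View pics/f1.png

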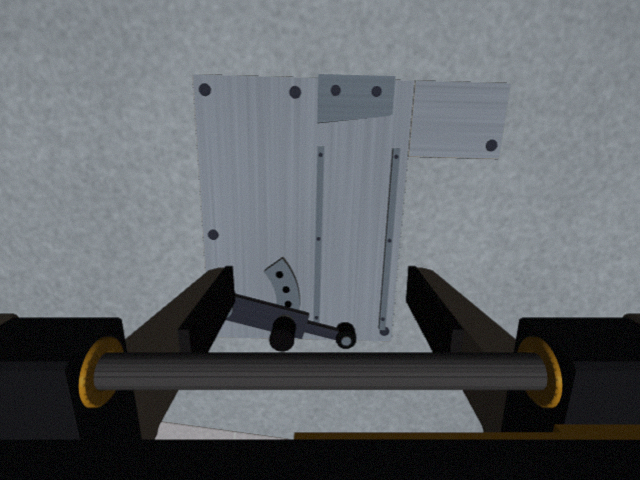

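f1 shows the same fixture from the other side: end block (355,97), sector holes at (279,274), (286,290) and (288,304), knob (283,333), nose (345,336). The rail segments agree on the channel direction (fixture yaw about 11.7°). Next I refine the fixture origin from the rails, plate edges and knob.

Run:
```python
from m import *
yaw=np.radians(11.7);ex=np.array([np.cos(yaw),np.sin(yaw)]);ey=np.array([-ex[1],ex[0]]);o0=np.array([527,-195.])
F=lambda c,u,v,z:(lambda q:np.array([q@ex,q@ey]))(onz(c,u,v,z)[:2]-o0)
for n in('f1','f2'):
    g=cv2.cvtColor(rd(n),cv2.COLOR_RGB2GRAY); L=cv2.createLineSegmentDetector().detect(g)[0][:,0]
    for a in L:
        if max(a[1],a[3])>345: continue
        A,B=[F(D[n],*p,17) for p in (a[:2],a[2:])]
        d=B-A; ang=np.degrees(np.arctan2(d[1],d[0]))%180
        if np.hypot(*d)>18 and abs(A).max()<150 and min(abs(ang-90),abs(ang-7),ang,180-ang)<2:
            A2,B2=[F(D[n],*p,12) for p in (a[:2],a[2:])];A3,B3=[F(D[n],*p,30) for p in (a[:2],a[2:])]
            print(n,'z17',A.round(1),B.round(1),'z12',A2.round(1),'z30',A3.round(1),B3.round(1),round(ang,2))
    # dark blobs: knob, nose, screws
    m=((rd(n).max(2)<32)*255).astype(np.uint8); m[345:]=0
    for k in cv2.findContours(m,cv2.RETR_EXTERNAL,cv2.CHAIN_APPROX_NONE)[0]:
        a=cv2.contourArea(k)
        if 30<a<1500:
            (u,v),r=cv2.minEnclosingCircle(k); print(n,'blob',round(u,1),round(v,1),round(r,1),a,'z60',F(D[n],u,v,60).round(1),'z31',F(D[n],u,v,31.5).round(1))
# plate +y edge in f2, profile
g=cv2.GaussianBlur(cv2.cvtColor(rd('f2'),cv2.COLOR_RGB2GRAY),(5,5),0).astype(float)
for u in (250,270,340,400,430):
    col=g[60:105,u-3:u+4].mean(1); d=np.gradient(col); i=int(abs(d).argmax()); print(u,60+i,round(d[i],1),F(D['f2'],u,60+i,12).round(1))
```

```text
f1 z17 [-47.5  86.3] [-46.5  52.9] z12 [-48.9  88.7] z30 [-43.8  80.1] [-42.9  48.1] 91.67
f1 z17 [117.7  57.1] [117.1  82.6] z12 [119.1  59.1] z30 [114.3  52.1] [113.7  76.5] 91.43
f1 z17 [ 35.  -17.7] [ 35.2 109.7] z12 [ 35.  -17.1] z30 [ 35.2 -19.5] [ 35.3 102.5] 89.94
f1 z17 [-22.4 113.8] [-22.4 -54.6] z12 [-23.4 116.7] z30 [-19.8 106.4] [-19.8 -54.8] 90.0
f1 z17 [ 41.1 109.8] [ 40.9 -54. ] z12 [ 41.1 112.6] z30 [ 41.  102.6] [ 40.8 -54.2] 89.93
f1 z17 [-29.8 -53.8] [-30.  113.5] z12 [-30.9 -53.7] z30 [-26.9 -54.1] [-27.1 106.1] 90.09
f1 z17 [ 35.3 -54.1] [ 35.1 -17.8] z12 [ 35.3 -54.1] z30 [ 35.4 -54.4] [ 35.3 -19.6] 90.31
f1 z17 [  41.3 -111.6] [ -19.5 -111.7] z12 [  41.4 -112.5] z30 [  41.2 -109.4] [ -17.1 -109.5] 0.09
f1 z17 [-19.  -81.2] [ 40.5 -73. ] z12 [-19.9 -81.6] z30 [-16.5 -80.3] [ 40.4 -72.4] 7.87
f1 z17 [-24.8 -44.2] [-24.9  23. ] z12 [-25.8 -43.9] z30 [-22.1 -44.9] [-22.2  19.5] 90.1
f1 z17 [-107.8  -47.7] [-79.9 -47.2] z12 [-110.3  -47.5] z30 [-101.6  -48.2] [-74.8 -47.7] 1.15
f1 z17 [-24.9  30.2] [-25.  102.7] z12 [-25.9  31.7] z30 [-22.2  26.4] [-22.3  95.8] 90.
[... 1681 characters left out ...]
179.69
f2 z17 [-25.4  31.2] [-25.3 103.1] z12 [-26.4  30.3] z30 [-22.8  33.6] [-22.7 102.4] 89.92
f2 z17 [143.5  62.8] [143.7  38.6] z12 [145.3  62.4] z30 [138.8  63.8] [139.   40.7] 90.51
f2 z17 [-25.3 -44.4] [-25.3  23.2] z12 [-26.3 -46.6] z30 [-22.7 -38.8] [-22.8  26. ] 90.05
f2 z17 [ 125.3 -106.3] [  60.4 -106.4] z12 [ 126.8 -109.4] z30 [121.4 -98. ] [ 59.3 -98.1] 0.1
f2 blob 357.9 134.4 3.9 31.0 z60 [61.4 91.5] z31 [64.4 92. ]
f2 blob 365.7 112.8 17.0 776.0 z60 [ 66.2 106.4] z31 [ 69.7 108.6]
f2 blob 290.5 93.0 13.8 472.5 z60 [ 12.4 118.3] z31 [ 10.  121.8]
250 89 -7.1 [-25.3 126.4]
270 77 -7.4 [ -8.5 136.1]
340 101 -13.2 [ 50.  118.9]
400 82 -4.6 [ 99.1 134.8]
430 82 -5.3 [123.9 135.4]
```

Fixture origin comes to about (530.6, −186.6) with yaw 11.7°. The checks agree: plate length 244.8 mm, channel about 59.9 mm, knob and nose within 1 mm of their expected places, and the block face within 0.5 mm. Now I take the knob.

```bash
cat >> h.py <<'E'
YAW=np.radians(11.7); O=np.array([530.6,-186.6])
def W(x,y,z=None):
    c,s=np.cos(YAW),np.sin(YAW); p=[O[0]+c*x-s*y,O[1]+s*x+c*y]
    return p if z is None else p+[z]
def fxy(p):
    c,s=np.cos(YAW),np.sin(YAW); d=np.array(p[:2])-O; return np.array([c*d[0]+s*d[1],-s*d[0]+c*d[1]])
def st(t=''):
    o=env.get_obs(); print(t,round(o['time_s'],1),'tcp',np.round(o['eef_pos'],1),'fx',fxy(o['eef_pos']).round(1),'F',np.round(o['force'],1),'w',round(o['grip_width'],3)); return o
A0=np.arctan2(30,-np.sqrt(120**2-30**2))
def knob(a,r=60): return W(120+r*np.cos(A0+a),85+r*np.sin(A0+a))
def kq(a): return quat(YAW+A0+a-np.pi/2)
E
python3 - <<'E'
from h import *
p=knob(0); print(p)
env.reach(p+[110],kq(0)); env.move_straight(p+[38]); st('down')
env.grab(8); env.wait(.3); st('grab8')
E
```

```text
[np.float64(570.9403031724929), np.float64(-76.12412076111521)]
down 11.6 tcp [571.3 -76.4  38.4] fx [62.2 99.7] F [ 0.  -0.5  0. ] w 1.004
grab8 12.9 tcp [570.9 -76.1  38. ] fx [ 61.9 100. ] F [-0.9  0.1  0.3] w 0.234
```

```bash
python3 - <<'E'
from h import *
env.grab(35); env.wait(.2); st('grab35')
p=knob(0); env.move_straight(p+[47.5],velocity=30); st('lift')
for a in np.linspace(0,.253,6)[1:]: env.move_straight(knob(a)+[47.5],kq(a),velocity=30)
env.wait(.2); st('swung')
env.move_straight(knob(.253)+[43.5],velocity=20); st('low1')
env.grab(3); env.wait(.3); st('soft')
env.ungrasp(); env.wait(.2); st('open')
im,c=snap('wrist','k1')
sc,_=snap('scene','sc1')
E
python3 -c "
import cv2
a=cv2.imread('pics/k1.png')[150:350,200:440]; cv2.imwrite('pics/k1c.png',cv2.convertScaleAbs(cv2.resize(a,None,fx=3,fy=3),alpha=2))"
```

```text
grab35 13.4 tcp [570.9 -76.1  38. ] fx [ 61.9 100. ] F [-1.1  0.3 -0.8] w 0.227
lift 13.8 tcp [570.8 -76.1  47.3] fx [ 61.8 100. ] F [  2.4  -0.9 -11. ] w 0.235
swung 15.3 tcp [571.9 -91.1  47.4] fx [59.8 85.1] F [  0.3  -1.4 -11.2] w 0.23
low1 15.6 tcp [572.  -91.2  43.4] fx [59.9 85.1] F [ 0.3 -1.2 -9.1] w 0.232
soft 16.1 tcp [572.2 -91.2  43.8] fx [60.1 85. ] F [-1.6 -0.3 -0.8] w 0.243
open 17.4 tcp [572.1 -91.2  43.5] fx [60. 85.] F [-0.5  0.4  0.5] w 1.001
```

View pics/k1c.png

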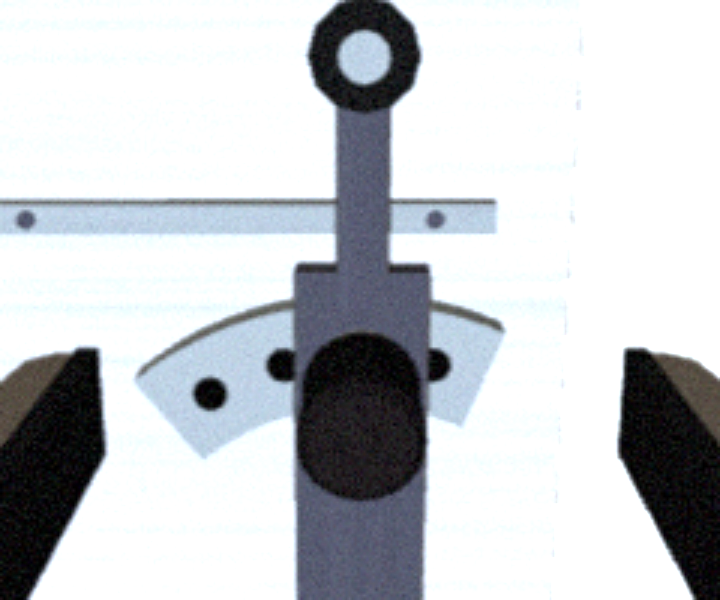

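The crop shows the arm over the second hole: two holes free on the wedge side, one on the parked side. I touch the knob's top to check that the pin is home.

Run:
```python
from h import *
p=knob(.253)
env.move_straight(p+[85]); env.grab(10); env.wait(.2); 
print(env.move_straight(p+[56],velocity=25,f_stop=3)); st('touch')
env.move_straight(p+[90])
env.ungrasp()
```

```text
True
touch 20.4 tcp [572.  -91.2  60.3] fx [59.8 85. ] F [-0.4 -0.6  5.7] w 0.005
```

The knob top is at 60.3 mm, so the pin is fully home. Now the housings: look again before each pick, grip by the ends above rail height, set down a little short, and slide towards the stop until contact.

```bash
cat > pp.py <<'E'
from m import *
def look(fn=None):
    env.reach([545,140,190],quat(0.)); env.wait(.15)
    im,c=snap('wrist',fn); return gold(im,c)
def pick(h,off=0):
    xy,th=h[0],h[1]; th=th if th<np.pi/2 else th-np.pi
    p=(xy-off*np.array([-np.sin(th),np.cos(th)])).tolist()
    env.reach(p+[60],quat(th)); env.move_straight(p+[8],velocity=120)
    env.grab(25); env.wait(.1); o=env.get_obs(); w=o['grip_width']*92
    env.move_straight(p+[110],velocity=300); return w,o['force']
def place(y,off=0,back=6,f=4):
    q=quat(YAW); ys=y-off-back
    env.reach(W(0,ys,110),q); env.move_straight(W(0,ys,30),velocity=150)
    hit=env.move_straight(W(0,ys,18.8),velocity=30,f_stop=6); z=env.get_obs()['eef_pos'][2]
    env.move_straight(W(0,ys,z+.4),velocity=20); env.wait(.1)
    c=env.move_straight(W(0,y-off+4,z+.4),velocity=20,f_stop=f); e=fxy(env.get_obs()['eef_pos'])
    env.ungrasp(); st(f'placed y={y} down {hit} z={z:.1f} contact {c} at {(e+[0,off]).round(1)}')
    env.move_straight(W(*e,110),velocity=300)
E
python3 - <<'E'
from pp import *
L=look('v1'); print([(h[0].round(0),np.degrees(h[1]).round(0),np.round(h[2],0)) for h in L])
h=min(L,key=lambda t:t[0][1]); w,f=pick(h,4); print('w',w,np.round(f,1))
if 50<w<58: place(60,4)
im,c=snap('wrist','p1')
E
```

```text
[(array([491., 246.]), np.float32(1.0), array([30., 54.])), (array([494., 192.]), np.float32(19.0), array([29., 54.])), (array([541., 139.]), np.float32(3.0), array([30., 53.])), (array([588., 252.]), np.float32(168.0), array([31., 53.])), (array([605., 193.]), np.float32(13.0), array([30., 54.]))]
w 53.528628466785186 [-0.5 -0.5  2.9]
placed y=60 down True z=19.9 contact True at [-0.1 62.7] 30.3 tcp [ 518.1 -128.9   19.8] fx [-0.5 59. ] F [-1.  -0.3  0.6] w 0.998
```

View pics/p1.png

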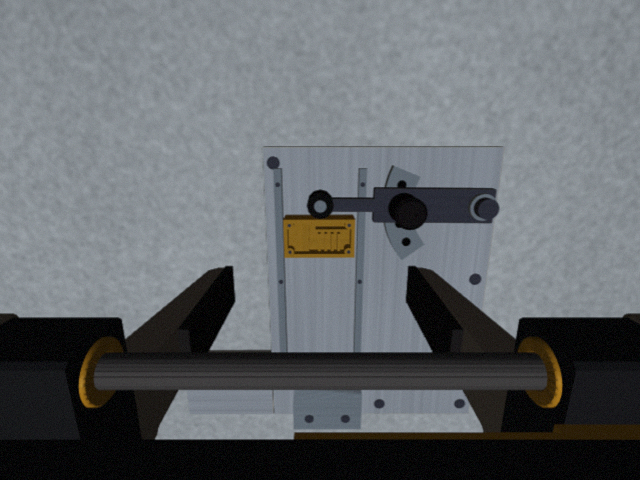

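The picture shows housing 1 flat and square in the channel at (319,237), touching the nose at (320,204); the arm is seated. The other four follow, each with a fresh look.

```bash
sed -i 's/y-off+4,z/y-off+8,z/' pp.py
python3 - <<'E'
from pp import *
for i,y in enumerate((30,0,-30,-60)):
    L=[h for h in look('v%d'%(i+2)) if h[0][1]>80 and 45<h[2][1]<60]; print([(h[0].round(0).tolist(),int(np.degrees(h[1]))) for h in L])
    h=min(L,key=lambda t:t[0][1]); w,f=pick(h); print('w',round(w,1),np.round(f,1))
    if not 50<w<58: print('bad grasp'); break
    place(y)
env.reach(W(20,-30,150),quat(YAW)); env.wait(.2); im,c=snap('wrist','p2'); print(env.get_obs()['time_s'])
E
```

```text
[([491.0, 246.0], 1), ([494.0, 192.0], 19), ([588.0, 252.0], 167), ([605.0, 193.0], 13)]
w 53.8 [-0.5 -0.3  3.5]
placed y=30 down True z=19.9 contact True at [ 0.  32.8] 38.6 tcp [ 523.5 -154.4   19.8] fx [-0.5 33. ] F [ 0.1 -0.4  0.3] w 0.998
[([491.0, 246.0], 1), ([588.0, 252.0], 167), ([605.0, 193.0], 13)]
w 54.1 [-1.1  0.4  2.8]
placed y=0 down True z=19.9 contact True at [0.  2.8] 47.0 tcp [ 529.6 -183.7   19.8] fx [-0.4  3. ] F [-0.2  0.4  0.2] w 0.999
[([491.0, 246.0], 1), ([588.0, 252.0], 167)]
w 54.0 [-0.8  0.3  3.3]
placed y=-30 down True z=20.0 contact True at [  0.1 -27.6] 55.8 tcp [ 535.8 -213.5   19.8] fx [ -0.4 -27.4] F [-0.1 -0.2 -0.6] w 1.001
[([588.0, 252.0], 167)]
w 53.7 [-0.4  0.2  2.6]
placed y=-60 down True z=19.9 contact True at [  0.  -58.4] 64.9 tcp [ 542.  -243.7   19.7] fx [ -0.4 -58.2] F [ 0.6 -0.6 -0. ] w 1.0
65.8833
```

View pics/p2.png

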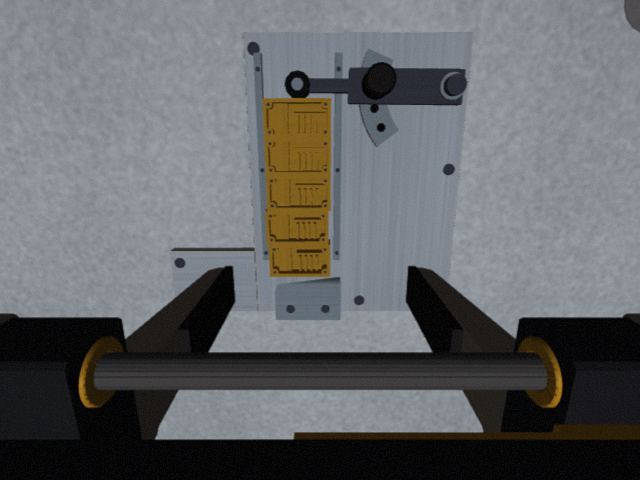

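All five lie side by side, flat and square; row at u 265–330, v 98–277, nose contact at (297,84). The last contacts sat about 1 mm low, so any gaps are about 1 mm in total and the wedge will close them. Now a close look at the wedge.

Run:
```python
from m import *
env.reach([450,300,120],quat(np.radians(-74))); env.wait(.2)
im,c=snap('wrist','w1'); pickle.dump(c,open('w1.pkl','wb'))
env.move_straight([420,330,120]); env.wait(.1); im2,c2=snap('wrist','w2')
for n,i,cc in(('w1',im,c),('w2',im2,c2)):
    m=(i.max(2)<38).astype(np.uint8); m[262:]=0
    for k in cv2.findContours(m,cv2.RETR_EXTERNAL,cv2.CHAIN_APPROX_NONE)[0]:
        if cv2.contourArea(k)>1500: print(n,cv2.contourArea(k),[(int(u),int(v),*[int(x) for x in (*onz(cc,u,v,0)[:2],*onz(cc,u,v,16)[:2],*onz(cc,u,v,30)[:2])]) for u,v in cv2.approxPolyDP(k,2,True)[:,0]])
a=cv2.imread('pics/w1.png')[40:300,200:440]; b=cv2.imread('pics/w2.png')[40:300,200:440]
cv2.imwrite('pics/w12.png',cv2.convertScaleAbs(cv2.resize(np.hstack([a,b]),None,fx=1.65,fy=1.65),alpha=3))
```

```text
w1 2918.0 [(305, 30, 594, 352, 590, 351, 586, 349), (304, 198, 471, 320, 473, 320, 476, 320), (328, 199, 475, 300, 478, 301, 480, 302), (328, 167, 501, 307, 502, 308, 503, 309), (311, 30, 595, 348, 591, 346, 587, 345)]
w2 3428.0 [(355, 0, 593, 352, 587, 352, 583, 352), (350, 168, 476, 320, 476, 321, 477, 323), (354, 172, 473, 315, 474, 317, 475, 319), (378, 172, 479, 296, 479, 299, 480, 302), (379, 147, 498, 302, 498, 304, 497, 307), (376, 145, 499, 305, 499, 307, 498, 309), (366, 0, 595, 344, 590, 345, 585, 345)]
```

View pics/w12.png

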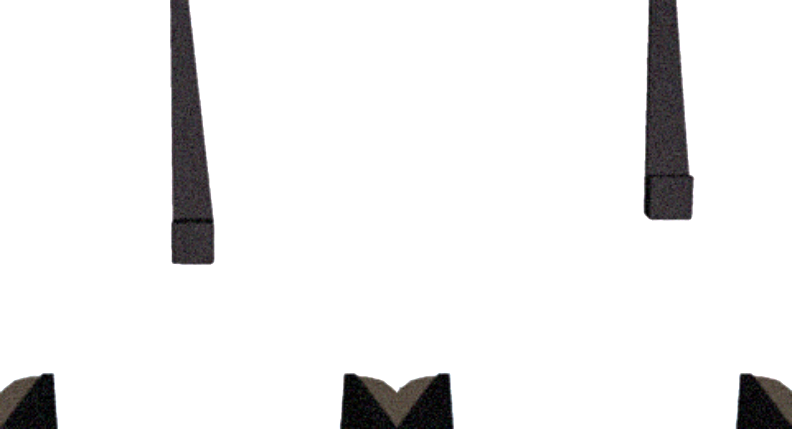

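The wedge is upright, with its straight face on the left (world φ≈15°). The grip's rear corners at z 30 are (476,320) and (480,302), and both views agree on them. I pick it and lay its tip in the mouth between the row and the block.

```bash
python3 - <<'E'
from m import *
ph=np.radians(15); p=(np.array([478,311])+10*np.array([np.cos(ph),np.sin(ph)])).tolist(); q=quat(ph-np.pi/2)
env.reach(p+[70],q); env.move_straight(p+[4],velocity=100,f_stop=15); env.grab(25); env.wait(.2); o=st('grip'); print('w',o['grip_width']*92)
env.move_straight(p+[110],velocity=200)
q2=quat(YAW-np.pi/2); env.reach(W(-117,-87,110),q2); env.move_straight(W(-117,-87,30),velocity=120)
print(env.move_straight(W(-117,-87,14.5),velocity=25,f_stop=6)); st('down'); snap('wrist','w3'); snap('side','sd3')
E
python3 -c "
import cv2
a=cv2.imread('pics/w3.png')[0:300,150:490]; cv2.imwrite('pics/w3c.png',cv2.convertScaleAbs(cv2.resize(a,None,fx=2,fy=2),alpha=1.6))"
```

```text
grip 71.3 tcp [487.7 313.6   4. ] fx [ 59.4 498.5] F [ 0.7 -0.6 -0.5] w 0.22
w 20.22972101252542
True
down 75.6 tcp [ 433.6 -295.5   15.7] fx [-117.1  -87. ] F [-0.2 -0.3  4.4] w 0.223
```

View pics/w3c.png

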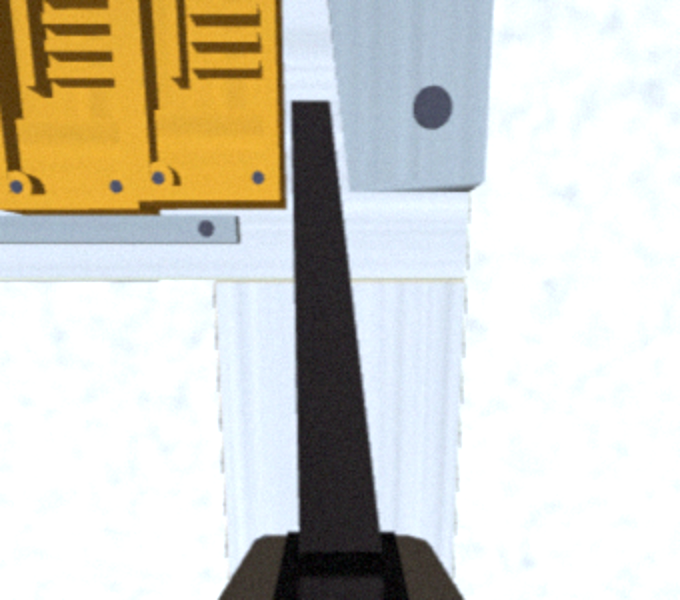

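The picture shows the wedge lying flat on the tongue, straight face towards the row, with the tip at (310,105) in the gap between row and block. I release it and push low from behind along the slope, in steps of rising force.

Run:
```python
from m import *
q2=quat(YAW-np.pi/2)
env.ungrasp(); env.move_straight(W(-117,-87,70),velocity=200); env.move_straight(W(-148,-87.5,70),velocity=200); env.grab(20)
env.move_straight(W(-148,-87.5,17),velocity=120); env.wait(.2); st('behind')
x0,y0=-148,-87.5
for f,v in((4,25),(4,15),(9,12),(14,10)):
    e=fxy(env.get_obs()['eef_pos']); 
    r=env.move_straight(W(-55,e[1]+(-55-e[0])/8,17),velocity=v,f_stop=f); st(f'push {f} {r}')
    if f==4: env.move_straight(W(*(fxy(env.get_obs()['eef_pos'])-[.6,.075]),17),velocity=15); env.wait(.1)
snap('wrist','w4')
```

```text
behind 79.7 tcp [ 403.9 -302.7   17.8] fx [-147.6  -88. ] F [-0.8  0.5 -0. ] w 0.006
push 4 True 81.7 tcp [ 448.  -287.3   16.8] fx [-101.3  -81.8] F [ 0.5 -0.7 -0.1] w 0.004
push 4 True 82.7 tcp [ 448.7 -286.6   16.7] fx [-100.5  -81.3] F [ 1.2 -0.1 -0.8] w 0.004
push 9 True 84.3 tcp [ 454.2 -284.3   16.7] fx [-94.6 -80.2] F [ 0.2 -0.  -0.6] w 0.004
push 14 True 85.9 tcp [ 461.1 -281.    16.2] fx [-87.2 -78.3] F [ 0.4 -0.2 -0.9] w 0.006
```

```bash
python3 - <<'E'
from m import *
for f in (10,13.5):
    e=fxy(env.get_obs()['eef_pos']); r=env.move_straight(W(-70,e[1]+(-70-e[0])/8,16.5),velocity=6,f_stop=f); o=st(f'push {f} {r}'); env.wait(.3); st('hold')
e=fxy(env.get_obs()['eef_pos']); env.move_straight(W(e[0]-25,e[1]-3,17),velocity=40); env.move_straight(W(e[0]-25,e[1]-3,120)); env.ungrasp()
env.reach(W(20,-30,150),quat(YAW)); env.wait(.2); snap('wrist','p3')
env.move_straight(W(0,40,110)); env.wait(.2); snap('wrist','p4')
E
python3 - <<'E'
import cv2,numpy as np
a=cv2.imread('pics/p3.png')[20:330,150:480]; b=cv2.imread('pics/p4.png')[20:330,150:480]
cv2.imwrite('pics/p34.png',cv2.convertScaleAbs(cv2.resize(np.hstack([a,b]),None,fx=1.2,fy=1.2),alpha=1.4))
E
```

```text
push 10 True 86.9 tcp [ 460.9 -279.8   15.6] fx [-87.1 -77.1] F [ 0.   0.2 -0.2] w 0.004
hold 87.2 tcp [ 460.5 -279.6   15.3] fx [-87.5 -76.8] F [-0.5  0.3  0.7] w 0.008
push 13.5 True 88.7 tcp [ 465.3 -276.9   15.1] fx [-82.3 -75.2] F [-1.  -0.3  0.5] w 0.002
hold 89.0 tcp [ 465.  -276.8   14.9] fx [-82.5 -75. ] F [ 0.1  0.5 -0.1] w 0.005
```

View pics/p34.png

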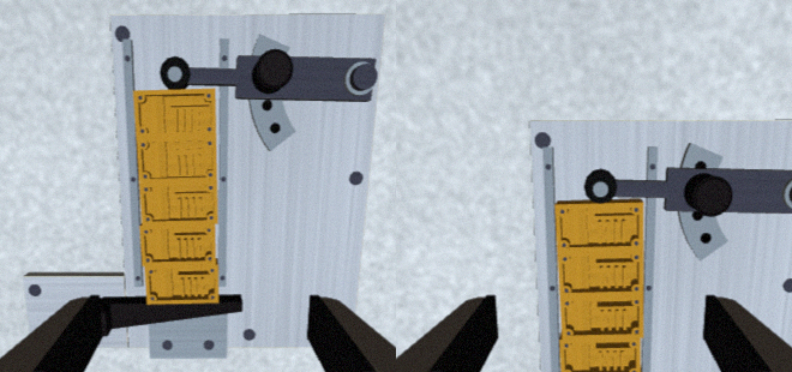

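The row is closed up against the nose, with the wedge between row and block (grip at about −60 by the finger position, as the text says). The wedge held its place between pushes. To estimate the buffer squeeze I compare the row's nose end before and after (p2 against p3, same robot pose).

```bash
python3 - <<'E'
from m import *
env.move_straight(W(20,-30,150)); env.wait(.2); im,c=snap('wrist','p5')
def sub(im,u0,u1,v0,v1,ch=2):
    # row profile of blue channel edge, subpixel
    p=cv2.GaussianBlur(im,(3,3),0)[v0:v1,u0:u1,ch].astype(float).mean(1); g=abs(np.gradient(p)); i=int(g.argmax()); s=slice(max(i-2,0),i+3); return v0+(np.arange(len(p))[s]*g[s]).sum()/g[s].sum()
for n in('p2','p3','p5'):
    I=rd(n)
    m=cv2.inRange(cv2.cvtColor(I,cv2.COLOR_RGB2HSV),(12,120,50),(35,255,255)); m[320:]=0; ys,xs=np.where(m)
    scr=[]
    mm=((I.max(2)<75)*255).astype(np.uint8)
    for (a,b) in ((253,48),(449,169),(359,300)):
        r=mm[b-9:b+10,a-9:a+10]; M=cv2.moments(r,True); scr.append((round(a-9+M['m10']/M['m00'],1),round(b-9+M['m01']/M['m00'],1)))
    print(n,'row end nose L/R',round(sub(I,270,282,90,108),2),round(sub(I,312,325,90,108),2),'wedge end',round(sub(I,280,300,268,284),2),'ext',ys.min(),ys.max(),'screws',scr)
dark=(im.max(2)<32).astype(np.uint8); dark[:255]=0; dark[330:]=0
print(env.get_obs()['time_s'])
cal=c
for u,v in ((277,98),(328,98)): print(fxy(onz(c,u,v,30)).round(1))
E
python3 -c "
import cv2
a=cv2.imread('pics/p5.png')[225:335,200:400]; cv2.imwrite('pics/p5c.png',cv2.convertScaleAbs(cv2.resize(a,None,fx=4,fy=4,interpolation=cv2.INTER_CUBIC),alpha=1.8))"
```

```text
p2 row end nose L/R 97.95 97.76 wedge end 276.14 ext 98 276 screws [(252.9, 47.7), (448.3, 169.1), (358.7, 299.9)]
p3 row end nose L/R 94.82 93.74 wedge end 269.93 ext 94 273 screws [(251.5, 47.4), (446.3, 168.1), (357.2, 298.4)]
p5 row end nose L/R 96.18 94.79 wedge end 270.82 ext 95 275 screws [(252.1, 48.8), (446.7, 169.8), (357.4, 299.9)]
95.3667
[-15.  77.]
[25.2 76.9]
```

View pics/p5c.png

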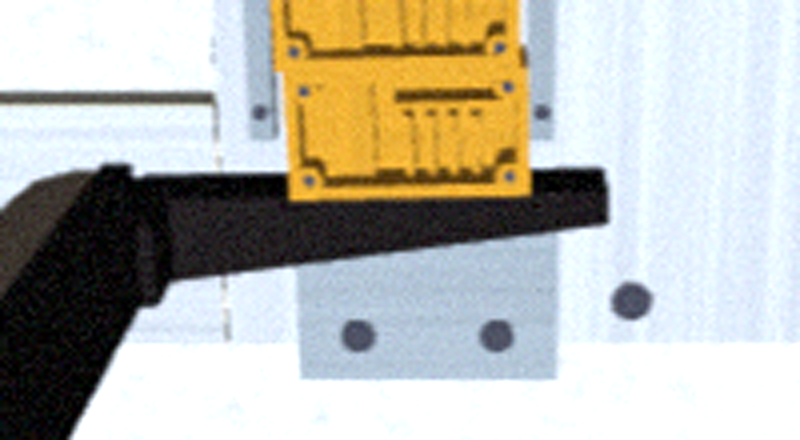

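The crop shows the wedge's tapered face lying along the block's slope and its straight face at housing 1's edge. The dark band beside housing 1 is the wedge's side wall seen in parallax. The row looks turned by about 1°, so I measure its squareness and the nose shift properly.

```bash
cat > sq.py <<'E'
from m import *
def sq(I,c,nose=True):
    b=cv2.cvtColor(I,cv2.COLOR_RGB2LAB)[:,:,2]
    for a in cv2.createLineSegmentDetector().detect(b)[0][:,0]:
        A,B=[fxy(onz(c,*p,30)) for p in(a[:2],a[2:])]; d=B-A; L=np.hypot(*d); an=(np.degrees(np.arctan2(d[1],d[0]))+45)%180-45
        if L>18 and abs(A[0])<45 and -95<A[1]<90 and max(a[1],a[3])<330: print('  gold',A.round(1),B.round(1),round(an,1))
    g=cv2.cvtColor(I,cv2.COLOR_RGB2GRAY)
    for a in cv2.createLineSegmentDetector().detect(g)[0][:,0]:
        A,B=[fxy(onz(c,*p,17)) for p in(a[:2],a[2:])]; d=B-A; an=np.degrees(np.arctan2(d[1],d[0]))%180
        if np.hypot(*d)>50 and abs(an-90)<4 and abs(A[0])<45 and max(a[1],a[3])<330: print('  rail?',A.round(1),B.round(1),round(an,1))
    if nose:
        v=cv2.inRange(g,110,255); n,l,s,ce=cv2.connectedComponentsWithStats(v[70:98,284:310]); 
        for i in range(1,n):
            if 20<s[i][4]<150: print('  nose disc',(ce[i]+[284,70]).round(2),s[i][4])
        bar=I[70:100,318:342].astype(float).mean((1,2)); w=np.clip(bar.max()-bar,0,None); w[w<w.max()*.5]=0; print('  bar v',round(70+(np.arange(30)*w).sum()/w.sum(),2))
        k=(I[60:100,355:402].max(2)<32).astype(np.uint8); M=cv2.moments(k,True); print('  knob',round(355+M['m10']/M['m00'],2),round(60+M['m01']/M['m00'],2))
E
python3 - <<'E'
from sq import *
im,c=snap('wrist')
for n in('p2','p5'): print(n); sq(rd(n),c)
E
```

```text
p2
  gold [-26.8 -43.8] [-26.7 -73.1] 90.2
  gold [-26.9  75.8] [-26.6 -12.5] 90.2
  gold [ 27.9 -73.2] [ 25.3 -14.6] 92.5
  gold [-28.6 -14.5] [-28.4 -42.6] 90.3
  gold [26.4 77.2] [-25.8  76.9] 0.3
  gold [ 27.7 -12.4] [27.3 75.8] 90.2
  gold [-25.6 -73.8] [ 26.2 -73.7] 0.0
  gold [ 16.2 -40.4] [-20. -41.] 0.8
  gold [ 18.4 -51. ] [ -0.4 -50.9] -0.4
  gold [ 18.4 -70.4] [-17.7 -70.6] 0.3
  gold [-7.1 -8.1] [19.5 -8.1] -0.0
  gold [ -1.5 -47.8] [ 18.4 -47.8] -0.1
  gold [ 18.4 -21.2] [ -2.1 -21.2] -0.0
  gold [ -2.  -18.9] [ 17.4 -18.5] 1.3
  gold [ 18.4 -10.7] [ -7.2 -10.7] -0.1
  gold [19.5  8.9] [-0.4  8.9] -0.0
  rail? [36.6 80.1] [ 36.7 -61. ] 90.0
  rail? [-34.5 -61. ] [-34.7 109.1] 90.1
  rail? [ 30.6 -61. ] [30.4 23.5] 90.1
  rail? [26.9 77.2] [27.2 22.4] 90.3
  rail? [30.4 24.5] [30.4 80.1] 90.0
  nose disc [286.73  72.87] 45
  nose disc [306.18  71.88] 34
  nose disc [285.74  94.03] 34
  bar v 85.61
  knob 378.56 80.75
p5
  gold [-27.6  77.7] [-25.7 -10.3] 91.2
  gold [28.5 -9.2] [26.3 78.5] 91.4
  gold [25.4 79.2] [-26.7  78. ] 1.3
  gold [-27.3 -12.4] [-26.9 -41.4] 90.9
  gold [ 30.2 -69.6] [ 26.2 -11.3] 93.9
  gold [-24.8 -42.6] [-24.6 -70.8] 90.3
  gold [-23.4 -72.4] [ 28.5 -71.2] 1.3
  gold [ 20.6 -48.2] [  0.7 -48.8] 1.7
  gold [ 20.6 -68. ] [-15.4 -68.8] 1.4
  gold [ 18.4 -38.2] [-17.7 -39. ] 1.3
  gold [ -2.  -16.8] [ 18.4 -16.8] -0.0
  gold [  0.8 -45.9] [ 20.6 -45.5] 1.1
  gold [19.5 -7.9] [-16.8  -9.3] 2.1
  gold [ 19.5 -19. ] [ -1. -19.] -0.0
  gold [-11.   75.6] [17.6 76.3] 1.4
  gold [-15.6  -7. ] [19.5 -5.9] 1.9
  gold [17.5 74.9] [-7.1 73.7] 2.9
  rail? [35.7 80.1] [ 35.5 -61.1] 89.9
  rail? [-35.2 -57.4] [-35.4  86.8] 90.1
  nose disc [307.42  72.08] 24
  nose disc [285.93  93.83] 29
  bar v 85.23
  knob 377.08 81.06
```

The row is about 1.2° off square relative to the rails. It turned as one stack and every joint in it is closed. The nose end moved about 2.3 mm, of which about 1.1 mm is swing play (the knob and arm bar shifted too). That leaves about 1.2 mm of buffer squeeze, inside 0.6–1.5. Freeing the jam to gain a degree would risk more than it mends. I do a last stability check and hand in.

Run:
```python
from m import *
env.wait(1); im,c=snap('wrist','end'); a=rd('p5').astype(int); d=abs(cv2.GaussianBlur(im,(5,5),0).astype(int)-cv2.GaussianBlur(a.astype(np.uint8),(5,5),0))[30:325,150:470].max(2); print('changed px',(d>30).sum())
sc,_=snap('scene','scend'); s0=rd('scene0')
for n,(u,v) in dict(bottle=(249,290),brush=(270,110),clam=(502,357),blue=(458,275)).items(): print(n,abs(sc[v-20:v+20,u-20:u+20].astype(int)-s0[v-20:v+20,u-20:u+20]).mean().round(1))
env.move_straight(W(20,-30,250)); st('end'); env.job_done()
```

```text
changed px 1913
bottle 3.8
brush 54.0
clam 4.2
blue 3.9
end 97.3 tcp [ 555.8 -211.7  249.1] fx [ 19.5 -29.7] F [ 0.1 -0.1  0.1] w 1.0
the job is handed in; nothing more can be done
```

```bash
python3 -c "
import cv2,numpy as np
a=cv2.imread('pics/end.png')[20:330,150:480]; b=cv2.imread('pics/scend.png')[60:370,180:510]
cv2.imwrite('pics/fin.png',cv2.convertScaleAbs(cv2.resize(np.hstack([a,b]),None,fx=1.2,fy=1.2),alpha=1.4))"
```

```text
(no output)
```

View pics/fin.png

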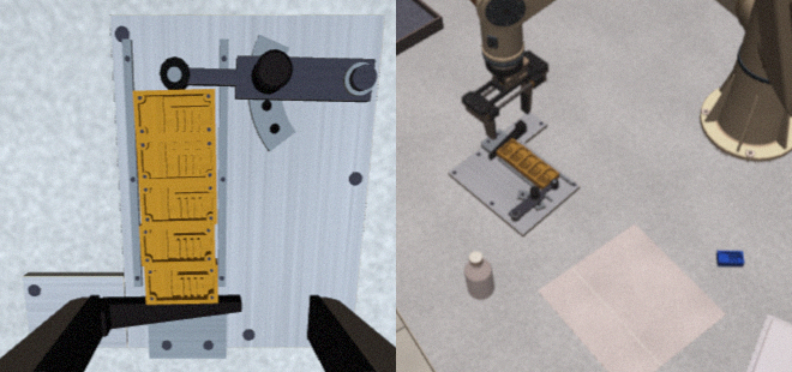

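The job is handed in at about 97 s, with the gripper clear and open. The swing stop is set for five, all five gold housings are in the channel, and the wedge is pushed in and left there.

- **Swing stop:** I lifted the plunger, swung it to the 5-housing hole (0.253 rad) and let it go. The knob top measured 60.3 mm (60 when home), so the pin is fully home.
- **Housings:** All five lie flat and open side up with every joint closed, the end one against the nose.
- **Wedge:** I pushed it in from behind in steps to about 14 N, where it held. Its grip is about 60 mm to the −x side of `block_face`. The force read near zero once each push stopped, so it was not one long steady push.
- **Buffer squeeze:** Estimated from pictures at about 1.2 mm (±0.4). I could not measure it directly.

Checks that were not clean:
- **Squareness:** The row stands about 1.2° off square to the rails. I left it rather than loosen the jam.
- **Last before/after comparison:** It flagged 1913 changed pixels. The final view looks the same as the one before, so I put this down to the arm settling by about a pixel, but I did not prove it.
- **Brush:** The arm hid it in the last scene picture, so I could not confirm it. I never worked near it. The bottle and clamshell pack were unchanged.

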